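Set out the Gram stain bottles in order of use

ROBOT

A 6-joint arm with a two-finger parallel gripper is mounted at the origin on the work surface. World frame = base frame: x ahead of the robot, y to its left, z up, the work surface at z = 0. Lengths are in m, angles in rad, forces in N, time in s.
With the tool pointing down it reaches from about 0.4 to 0.825 m from the base axis. Payload 7 kg.
Tool frame: the origin (TCP) lies at the very end of the fingers, on their centre line; the grasp point (between the pads) lies 19 mm behind it; x points along the fingers, y is the direction in which the jaws open and shut, and the axes are right-handed (so a half turn about x gives the same grasp; the last joint's range is limited). The gripper opens to 88 mm and grips with 3 to 60 N. Pads are 19 mm wide; open, the fingers measure 130 mm over their backs; the gripper's body (78 mm by 193 mm) begins 47 mm behind the grasp point.
Start: joints at [-1.028, 0.359, 0.012, 0, -1.224, -0.288], TCP at [0.17, -0.653, 0.227] pointing down, gripper open.
Joint ranges: [-3.07, 3.07], [-1.43, 2.12], [-1.02, 1.25], [-3.03, 1.67], [-3.05, -0], [-3.03, 3.03]. Speed limits (rad/s): [2.39, 2.39, 3.01, 3.14, 3.14, 3.14].

INTERFACE

Orientations are given as [roll, pitch, yaw] about the fixed x, y, z axes, in that order (R = Rz(yaw) Ry(pitch) Rx(roll)).
In Python, from station import arm, cams gives the robot as it stands. The module is installed in compiled form; this text tells all that it offers.
- The arm moves only by the tool carry_out, never from a script. Its argument "deltas" is a list of rows, each a list of 6 numbers: the shift along the tool's x, y, z in units of 0.04 m (1.0 is 0.04 m), then the turn, a rotation vector about the tool's x, y, z in units of 4 degrees (1.0 is 4 degrees). In form: [[tx, ty, tz, ax, ay, az], ...]. A call has 1 to 5 rows; each row shifts and turns the pose as measured when the row begins, along the tool's axes as they then stand; what a row does not reach is not made up. A row lasts 1/10 s, in which the tool goes at most 50 mm and 8.59 degrees, less where a joint would pass 70% of its speed; a pose out of reach is approached as far as the arm can. A call with a number of a shift or a turn outside -1 to 1 is refused whole. A call with a gripper value outside its range is refused whole. "hand" is the closure, from 0 (fully open) to 1 (shut), set as the call begins (left out, the last holds). The fingers move at their own pace and stop on an object; "newtons" is the grip in N (left out, the last holds). Time passes only in rows, so rows that do not move let the fingers close. It gives the time, the measured TCP pose, the force and the opening at its end, in the units of the state.
- arm.get_state(): the state, without advancing time (a new reading comes with each control period).
- cams.grab_frame(name): name is "side" or "top" or "wrist"; returns a dict with "pixels" (384x512x3 uint8, red, green, blue), "fx", "fy", "cx", "cy" (pixels), "T" (4x4, takes a point from camera to world coordinates); the wrist camera has in their place "hand_eye" (4x4, takes a point from camera to tool coordinates, whose origin is the TCP and whose axes are the tool frame's). Camera axes: x right, y up, looking along -z (the intrinsics and any distortion apply to the point x, -y, -z); pixel columns grow to the right and rows downward; lengths in m; the calibration is good to about 2 mm. A picture is of the moment at which its call begins: read the wrist's pose just before it. There is no depth.
- arm.job_done(): hands the job in, once; it reports no verdict.
The state is a dict: "t": time; "q": joint angles; "qd": joint speeds; "joint_efforts": joint torques, N m; "eef_pos": TCP position; "ee_rot": TCP orientation; "force": force on the tool from outside, world axes, zero at the start; "moment": the same for the moment, N m; "width": finger opening in m.
Only numpy, scipy, OpenCV 4.12 (cv2) and the standard library are available. Lean on these libraries where they do the work, as an engineer would, in place of code of your own. Each camera call takes 0.05 s, during which the arm holds its last target.

TASK

Set up the staining station: move the four stain bottles from the wooden rack to the steel rack, one upright and fully down in each pocket, in their order of use counting from the end beside the white staining tray: violet, brown, white, red. Set each bottle down without dropping or tipping it, and leave the beaker, slide box and mortar alone.

Things in the scene. Friction and masses are not known exactly. Their poses are not given: they have to be found in the camera images.
- violet_center (a point): Dropper bottle of crystal violet (first in use): bottle and cap deep violet, with a narrow white paper label. Loose, upright, round body 38 mm in diameter from its underside up to 55 mm, then a shoulder to a 25 mm cap; 84 mm high in all, 50 to 105 g. This point is on its axis, 42 mm above its underside; z is up along the bottle.
- brown_center (a point): Dropper bottle of iodine (second): bottle and cap dark brown, with a narrow white paper label. Loose, upright, round body 38 mm in diameter from its underside up to 55 mm, then a shoulder to a 25 mm cap; 84 mm high in all, 50 to 105 g. This point is on its axis, 42 mm above its underside; z is up along the bottle.
- white_center (a point): Dropper bottle of decolouriser (third): bottle and cap white, with a narrow white paper label. Loose, upright, round body 38 mm in diameter from its underside up to 55 mm, then a shoulder to a 25 mm cap; 84 mm high in all, 50 to 105 g. This point is on its axis, 42 mm above its underside; z is up along the bottle.
- red_center (a point): Dropper bottle of safranin (fourth): bottle and cap red, with a narrow white paper label. Loose, upright, round body 38 mm in diameter from its underside up to 55 mm, then a shoulder to a 25 mm cap; 84 mm high in all, 50 to 105 g. This point is on its axis, 42 mm above its underside; z is up along the bottle.
- store_rack: Fixed pale plywood rack in which the bottles stand at the start, one in each of four pockets in a row. 74 x 252 x 32 mm; origin at the centre of its underside, y along the row, x across it, z up. Pocket floors 8 mm above the origin, side and dividing walls up to 24 mm, end cheeks up to 32 mm; pocket centres at y = -87, -29, 29, 87 mm, x = 0.
- stain_rack: Fixed sheet-steel rack to fill, four empty open pockets in a row. 61 x 235 x 20 mm, walls 3 mm thick; origin at the centre of its underside, y along the row, x across it, z up. Pocket floors 3 mm above the origin, walls up to 20 mm, pocket centres at y = -87, -29, 29, 87 mm, x = 0, pockets about 55 x 56 mm; a low wire loop (up to 32 mm high) stands 16 mm out from each end.
- tray: Fixed white staining tray, 80 x 110 x 22 mm, with two steel rods and three glass slides lying across it (29 mm high). Stands just beyond one end of the steel rack, about 200 mm from its centre along the row, on its +y or its -y side; the glass beaker stands beyond the other end. Origin at the centre of its underside.
- beaker: Loose empty glass beaker, 68 mm in diameter, 90 mm high; origin at the centre of its underside. To be left alone.
- slide_box: Loose pale green slide box with a blue label on its lid, 87 x 102 x 38 mm, beyond one end of the wooden rack; origin at the centre of its underside. To be left alone.
- mortar: Loose white porcelain mortar, 94 mm in diameter, 50 mm high, its pestle leaning in it up to 73 mm, beyond the other end of the wooden rack; origin at the centre of its underside. To be left alone.
Not all that is in view belongs to the job. There is more than one size of the part that bears violet_center; the job needs the largest.

How it is judged:
By the outcome, as a careful person would: the job done as asked, in the order asked, and still so for the second after the job is handed in, with the robot touching nothing.
It also fails if it takes over 93 s, if anything falls off the work surface, if the arm or the gripper's body presses on something with over 40 N, if the wrist force passes 120 N, or if a joint passes its speed limit or range.

## Working session

There is one attempt and no reset: what is moved stays moved. The work goes in short steps, Python scripts to look and compute and a tool call to move; the robot and the scene stay as the last step left them, time stands still between calls to the robot, and variables do not carry over. Pictures are saved under pics/ and viewed, and the job is handed in when it is done.

Besides the shell and the picture viewer there is one more tool, called after "Call:" as a command line: name --pt "numbers of a row" for each row, then --argument value for the rest. carry_out: Moves the arm, as the interface text tells. Shifts and turns lie within -1 to 1; 1 stands for 0.04 m of shift or 4 degrees of turn. Its arguments: {"type":"object","properties":{"deltas":{"type":"array","items":{"type":"array","items":{"type":"number","minimum":-1,"maximum":1}}},"hand":{"type":"number"},"newtons":{"type":"number"}},"required":["deltas"]}

```bash
mkdir -p pics
python3 - <<'E'
from station import arm,cams
import cv2,pickle
s=arm.get_state();print({k:s[k] for k in('t','eef_pos','ee_rot','width','force')})
d={}
for n in('side','top','wrist'):
    f=cams.grab_frame(n);d[n]=f
    cv2.imwrite(f'pics/{n}0.png',f['pixels'][:,:,::-1]);print(n,{k:(v.tolist() if hasattr(v,'tolist') else v) for k,v in f.items() if k!='pixels'})
pickle.dump(d,open('f0.pkl','wb'))
E
```

```text
{'t': 0.0, 'eef_pos': array([ 0.16998387, -0.65273303,  0.22561132]), 'ee_rot': array([1.66053388, 1.56910311, 1.91523572]), 'width': 0.0878673168930939, 'force': array([-0.78755509, -0.80031151, -1.28946153])}
side {'fx': 348.4820118362801, 'fy': 348.4820118362801, 'cx': 254.9827827960175, 'cy': 195.90538621397369, 'T': [[0.7969570231127755, 0.37680288002322976, -0.4721007232756824, 0.23016740768438665], [-0.6039849427829244, 0.48694358913605, -0.6309422555914362, -0.4560823571494177], [-0.007854438409619996, 0.7879755901076513, 0.6156563791529887, 0.5068556425681396], [0.0, 0.0, 0.0, 1.0]]}
top {'fx': 463.85095409480465, 'fy': 463.85095409480465, 'cx': 258.87400829673703, 'cy': 192.0630313390397, 'T': [[0.02453955707058287, 0.9955025644122224, -0.09150111686459665, 0.48031422721020745], [-0.9994996980091282, 0.022604765191057374, -0.022121895721632413, -0.013233926741762339], [-0.01995404265910112, 0.09199820019623278, 0.9955592234228021, 1.1238707168071183], [0.0, 0.0, 0.0, 1.0]]}
wrist {'fx': 272.34582391579914, 'fy': 272.34582391579914, 'cx': 260.0716870770019, 'cy': 190.8319829893732, 'hand_eye': [[0.0006238807324314183, 0.29086523488077604, -0.956763829746183, -0.1582258574532452], [0.9999997246569282, 0.00020298126328764684, 0.0007137819514496591, 0.0008170083512467619], [0.0004018194857917081, -0.9567640116226975, -0.29086502815694953, -0.07841642117010272], [0.0, 0.0, 0.0, 1.0]]}
```

View pics/side0.png

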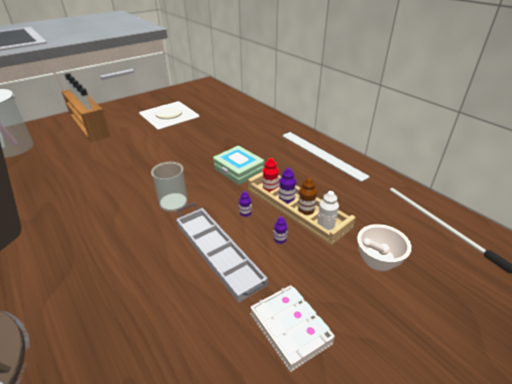

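View pics/top0.png

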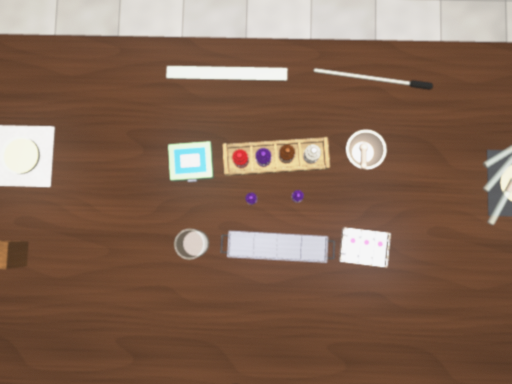

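View pics/wrist0.png

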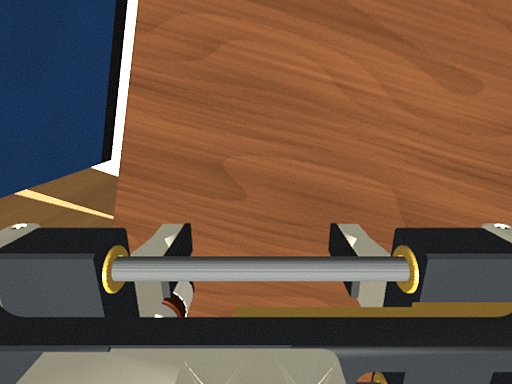

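```bash
cat > h.py <<'E'
import numpy as np,cv2
def ray(f,u,v,T=None):
    T=f['T'] if T is None else T
    d=T[:3,:3]@np.array([(u-f['cx'])/f['fx'],-(v-f['cy'])/f['fy'],-1.]);return T[:3,3],d
def plane(f,u,v,z,T=None):
    o,d=ray(f,u,v,T);return o+d*(z-o[2])/d[2]
def proj(f,p,T=None):
    T=f['T'] if T is None else T
    c=np.linalg.inv(T)@np.append(p,1);return f['cx']-f['fx']*c[0]/c[2],f['cy']+f['fy']*c[1]/c[2]
def tri(a,b):
    A=np.zeros((3,3));y=np.zeros(3)
    for o,d in(a,b):
        d=d/np.linalg.norm(d);P=np.eye(3)-np.outer(d,d);A+=P;y+=P@o
    p=np.linalg.solve(A,y);return p,[np.linalg.norm((np.eye(3)-np.outer(d,d)/(d@d))@(p-o)) for o,d in(a,b)]
E
python3 - <<'E'
import pickle,cv2
d=pickle.load(open('f0.pkl','rb'))
a=d['top']['pixels'][115:275,160:400,::-1];cv2.imwrite('pics/topc.png',cv2.resize(a,None,fx=3.3,fy=3.3,interpolation=cv2.INTER_CUBIC))
a=d['side']['pixels'][140:310,160:390,::-1];cv2.imwrite('pics/sidec.png',cv2.resize(a,None,fx=3.4,fy=3.4,interpolation=cv2.INTER_CUBIC))
E
```

```text
(no output)
```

View pics/topc.png

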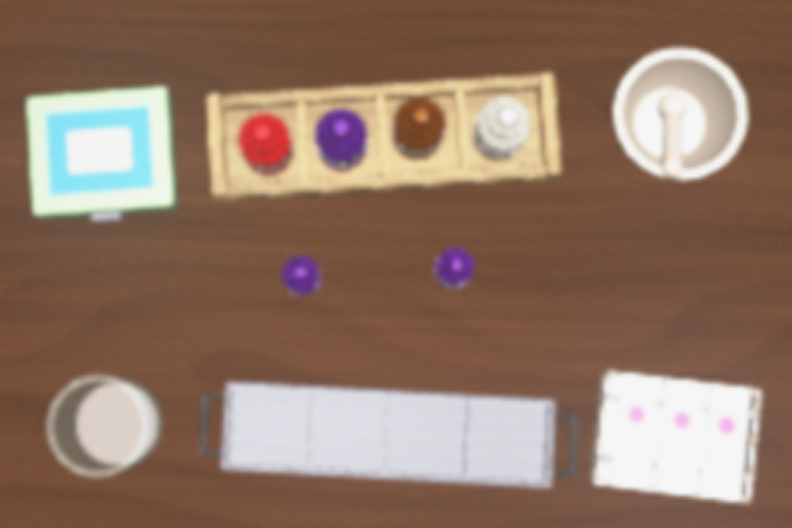

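View pics/sidec.png

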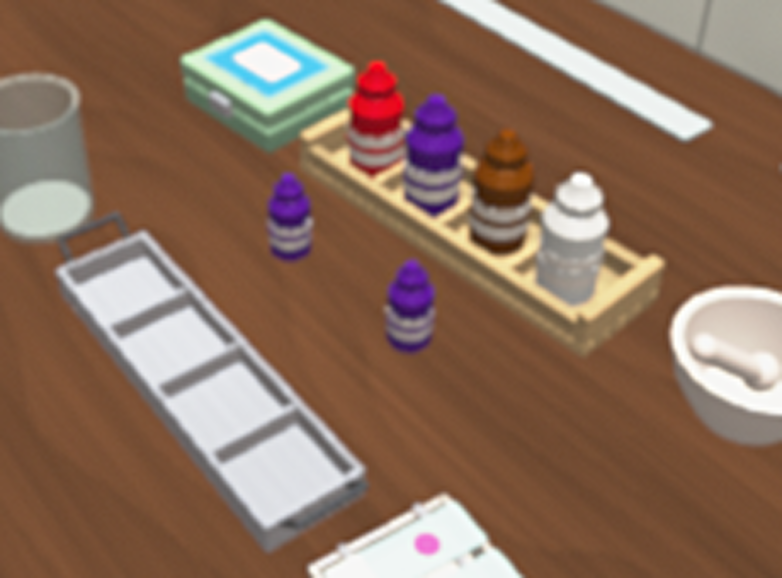

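Run:
```python
import pickle,cv2,numpy as np
from h import *
d=pickle.load(open('f0.pkl','rb'));t=d['top'];s=d['side']
def mp(u,v,crop):
    return (160+ (u+.5)/3.3-.5,115+(v+.5)/3.3-.5) if crop=='t' else (160+(u+.5)/3.4-.5,140+(v+.5)/3.4-.5)
# bottles: body outline centre (top crop), cap-tip side crop
for n,(bu,bv),(su,sv) in (('red',(265,142),(377,64)),('violet',(341,139),(435,98)),('brown',(419,127),(509,132)),('white',(502,127),(581,176))):
    p=plane(t,*mp(bu,bv,'t'),.058);q=plane(s,*mp(su,sv+2,'s'),.090);print(n,p.round(4),q.round(4))
# steel rack corners at top z=.02
for c in((226,382),(554,400),(551,487),(220,468)):
    print('steel',plane(t,*mp(*c,'t'),.02).round(4))
for c in((144,232),(365,485),(270,545),(57,271)):
    print('steel s',plane(s,*mp(*c,'s'),.02).round(4))
for c in((207,94),(553,73),(561,174),(213,197)):
    print('wood',plane(t,*mp(*c,'t'),.032).round(4))
for c in((301,272),(455,265)):print('small',plane(t,*mp(*c,'t'),.04).round(4))
from scipy.spatial.transform import Rotation as R
print(R.from_euler('xyz',[1.66053388, 1.56910311, 1.91523572]).as_matrix().round(4))
```

```text
red [0.6576 0.0564 0.058 ] [0.6586 0.0569 0.09  ]
violet [0.6608 0.0029 0.058 ] [0.662 0.003 0.09 ]
brown [ 0.6705 -0.0518  0.058 ] [ 0.6729 -0.0526  0.09  ]
white [ 0.6718 -0.1101  0.058 ] [ 0.6748 -0.1098  0.09  ]
steel [0.4887 0.0821 0.02  ]
steel [ 0.4816 -0.1535  0.02  ]
steel [ 0.4198 -0.152   0.02  ]
steel [0.4272 0.0845 0.02  ]
steel s [0.4867 0.0797 0.02  ]
steel s [ 0.4739 -0.1624  0.02  ]
steel s [ 0.4152 -0.1623  0.02  ]
steel s [0.4251 0.08   0.02  ]
wood [0.6962 0.1012 0.032 ]
wood [ 0.7167 -0.1486  0.032 ]
wood [ 0.6432 -0.1552  0.032 ]
wood [0.6211 0.0945 0.032 ]
small [0.5677 0.0293 0.04  ]
small [ 0.5752 -0.0798  0.04  ]
[[-6.000e-04 -2.520e-01  9.677e-01]
 [ 1.600e-03  9.677e-01  2.520e-01]
 [-1.000e+00  1.700e-03 -2.000e-04]]
```

```bash
cat > plan.py <<'E'
import sys,numpy as np
from scipy.spatial.transform import Rotation as R
from station import arm
# target x y z ; tool x=-z, tool y=-x(world), tool z=+y
def plan(tgt,maxstep=.04,verb=True):
    s=arm.get_state();p=np.array(s['eef_pos']);r=R.from_euler('xyz',s['ee_rot'])
    rt=R.from_matrix(np.array([[0,-1,0],[0,0,1],[-1,0,0]],float))
    e=np.array(tgt)-p;rv=(r.inv()*rt).as_rotvec(degrees=True)
    print('t %.2f p %s w %.4f F %s | remaining tool mm %s rot deg %s'%(s['t'],p.round(4),s['width'],np.round(s['force'],1),(r.inv().apply(e)*1e3).round(1),rv.round(2)))
    n=max(1,int(np.ceil(max(np.linalg.norm(e)/maxstep,np.linalg.norm(rv)/4))))
    for k in range(n):
        rk=r*R.from_rotvec(rv*k/n,degrees=True)
        print((np.r_[rk.inv().apply(e/n)/.04,rv/n/4]).round(2).tolist())
plan([float(a) for a in sys.argv[1:4]],float(sys.argv[4]) if len(sys.argv)>4 else .04)
E
python3 plan.py .55 -.0 .23 .039
```

```text
t 0.15 p [ 0.17   -0.6529  0.2258] w 0.0876 F [-0.2 -0.2 -0.8] | remaining tool mm [ -3.6 536.1 532.2] rot deg [-7.541e+01  4.000e-02 -7.000e-02]
[-0.0, 0.67, 0.67, -0.94, 0.0, -0.0]
[-0.0, 0.62, 0.71, -0.94, 0.0, -0.0]
[-0.0, 0.58, 0.75, -0.94, 0.0, -0.0]
[-0.0, 0.53, 0.78, -0.94, 0.0, -0.0]
[-0.0, 0.47, 0.82, -0.94, 0.0, -0.0]
[-0.0, 0.42, 0.85, -0.94, 0.0, -0.0]
[-0.0, 0.36, 0.87, -0.94, 0.0, -0.0]
[-0.0, 0.3, 0.89, -0.94, 0.0, -0.0]
[-0.0, 0.25, 0.91, -0.94, 0.0, -0.0]
[-0.0, 0.18, 0.93, -0.94, 0.0, -0.0]
[-0.0, 0.12, 0.94, -0.94, 0.0, -0.0]
[-0.01, 0.06, 0.94, -0.94, 0.0, -0.0]
[-0.01, -0.0, 0.94, -0.94, 0.0, -0.0]
[-0.01, -0.06, 0.94, -0.94, 0.0, -0.0]
[-0.01, -0.12, 0.94, -0.94, 0.0, -0.0]
[-0.01, -0.19, 0.93, -0.94, 0.0, -0.0]
[-0.01, -0.25, 0.91, -0.94, 0.0, -0.0]
[-0.01, -0.31, 0.89, -0.94, 0.0, -0.0]
[-0.01, -0.36, 0.87, -0.94, 0.0, -0.0]
[-0.01, -0.42, 0.85, -0.94, 0.0, -0.0]
```

Call:
carry_out --pt "0 0.67 0.67 -0.95 0 0" --pt "0 0.62 0.71 -0.95 0 0" --pt "0 0.58 0.75 -0.95 0 0" --pt "0 0.53 0.78 -0.95 0 0" --pt "0 0.47 0.82 -0.95 0 0"

```text
t: 0.65
eef_pos: [0.2644, -0.4865, 0.222]
ee_rot: [1.625, 1.564, 2.216]
force: [0.8, -0.3, 0.5]
width: 0.0879
```

Call:
carry_out --pt "0 0.42 0.85 -0.95 0 0" --pt "0 0.36 0.87 -0.95 0 0" --pt "0 0.3 0.89 -0.95 0 0" --pt "0 0.25 0.91 -0.95 0 0" --pt "0 0.18 0.93 -0.95 0 0"

```text
t: 1.15
eef_pos: [0.3592, -0.3146, 0.2219]
ee_rot: [1.252, 1.563, 2.188]
force: [1.3, -0.5, -0.7]
width: 0.0875
```

```bash
python3 plan.py .62 -.03 .23 .039
```

```text
t 1.15 p [ 0.3592 -0.3146  0.2219] w 0.0875 F [ 1.3 -0.5 -0.7] | remaining tool mm [ -7.4 -41.1 383.9] rot deg [-36.38   0.26  -0.36]
[-0.02, -0.1, 0.96, -0.91, 0.01, -0.01]
[-0.02, -0.16, 0.95, -0.91, 0.01, -0.01]
[-0.02, -0.22, 0.94, -0.91, 0.01, -0.01]
[-0.02, -0.28, 0.92, -0.91, 0.01, -0.01]
[-0.02, -0.34, 0.9, -0.91, 0.01, -0.01]
[-0.02, -0.4, 0.88, -0.91, 0.01, -0.01]
[-0.02, -0.45, 0.85, -0.91, 0.01, -0.01]
[-0.02, -0.51, 0.82, -0.91, 0.01, -0.01]
[-0.02, -0.56, 0.79, -0.91, 0.01, -0.01]
[-0.02, -0.61, 0.75, -0.91, 0.01, -0.01]
```

Call:
carry_out --pt "0 -0.1 0.96 -0.9 0 0" --pt "0 -0.16 0.95 -0.9 0 0" --pt "0 -0.22 0.94 -0.9 0 0" --pt "0 -0.28 0.92 -0.9 0 0" --pt "0 -0.34 0.9 -0.9 0 0"

```text
t: 1.65
eef_pos: [0.491, -0.1638, 0.2233]
ee_rot: [0.664, 1.564, 1.928]
force: [0.4, -0.1, -1.4]
width: 0.0874
```

Call:
carry_out --pt "0 -0.4 0.88 -0.9 0 0" --pt "0 -0.45 0.85 -0.9 0 0" --pt "0 -0.51 0.82 -0.9 0 0" --pt "0 -0.56 0.79 -0.9 0 0" --pt "0 -0.61 0.75 -0.9 0 0"

```text
t: 2.15
eef_pos: [0.6233, -0.0123, 0.2235]
ee_rot: [0.408, 1.563, 2.002]
force: [0.7, -0.7, 0.3]
width: 0.0878
```

```bash
python3 plan.py .62 -.03 .23 .039
python3 - <<'E'
from station import arm,cams
import cv2,pickle
s=arm.get_state();f=cams.grab_frame('wrist');f['s']=s
pickle.dump(f,open('w1.pkl','wb'));cv2.imwrite('pics/w1.png',f['pixels'][:,:,::-1])
E
```

```text
t 2.15 p [ 0.6233 -0.0123  0.2235] w 0.0878 F [ 0.7 -0.7  0.3] | remaining tool mm [ -6.6   3.7 -17.6] rot deg [ 1.28  0.38 -0.17]
[-0.16, 0.09, -0.44, 0.32, 0.1, -0.04]
```

View pics/w1.png

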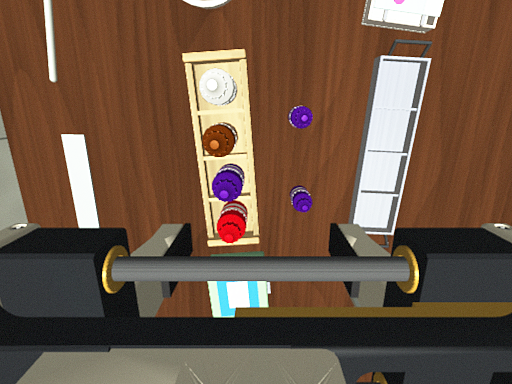

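Run:
```python
import pickle,cv2
f=pickle.load(open('w1.pkl','rb'));im=f['pixels'][:,:,::-1]
cv2.imwrite('pics/w1a.png',cv2.resize(im[40:255,170:330],None,fx=2.75,fy=2.75,interpolation=cv2.INTER_CUBIC))
cv2.imwrite('pics/w1b.png',cv2.resize(im[30:245,330:460],None,fx=2.75,fy=2.75,interpolation=cv2.INTER_CUBIC))
```

```text
(no output)
```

View pics/w1a.png

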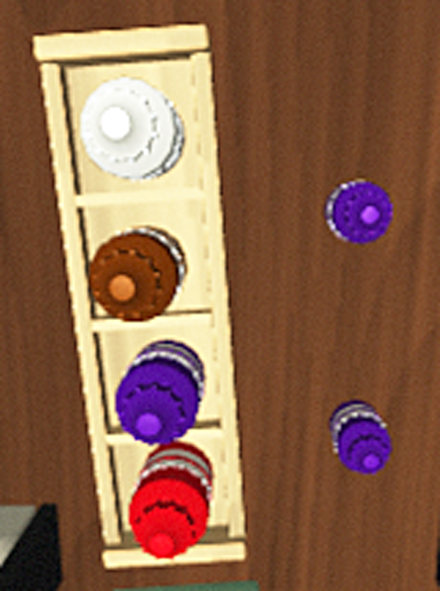

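View pics/w1b.png

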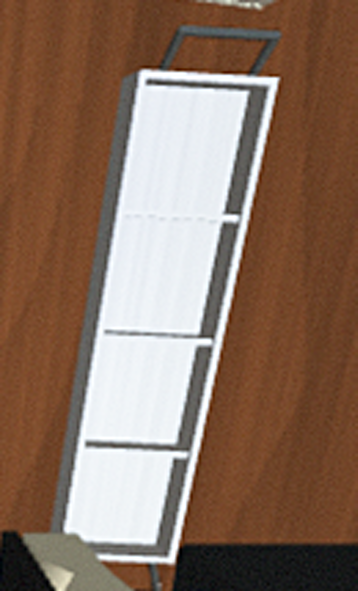

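Run:
```python
import pickle
from h import *
from scipy.spatial.transform import Rotation as R
f=pickle.load(open('w1.pkl','rb'));s=f['s'];T=np.eye(4);T[:3,:3]=R.from_euler('xyz',s['ee_rot']).as_matrix();T[:3,3]=s['eef_pos'];T=T@f['hand_eye']
m=lambda u,v,x0,y0:(x0+(u+.5)/2.75-.5,y0+(v+.5)/2.75-.5)
for n,u,v in(('white',116,123),('brown',121,287),('violet',148,424),('red',162,540)):print(n,plane(f,*m(u,v,170,40),.091,T).round(4))
for u,v in((138,72),(279,78),(174,562)):print('steel',plane(f,*m(u,v,330,30),.02,T).round(4))
for u,v in((228,217),(212,342),(188,455)):print('div right end',plane(f,*m(u,v,330,30),.02,T).round(4))
for u,v in((33,38),(207,26),(245,543),(104,552)):print('wood',plane(f,*m(u,v,170,40),.032,T).round(4))
```

```text
white [ 0.6734 -0.111   0.091 ]
brown [ 0.6733 -0.052   0.091 ]
violet [0.6638 0.0032 0.091 ]
red [0.6588 0.0552 0.091 ]
steel [ 0.482  -0.1524  0.02  ]
steel [ 0.4197 -0.1514  0.02  ]
steel [0.427  0.0826 0.02  ]
div right end [ 0.4311 -0.0928  0.02  ]
div right end [ 0.428  -0.0348  0.02  ]
div right end [0.4298 0.0229 0.02  ]
wood [ 0.7172 -0.1478  0.032 ]
wood [ 0.6438 -0.154   0.032 ]
wood [0.6229 0.0857 0.032 ]
wood [0.6957 0.0924 0.032 ]
```

```bash
python3 plan.py .662 .003 .14 .036
```

```text
t 2.20 p [ 0.627  -0.0087  0.2227] w 0.0878 F [6.3 1.4 2.4] | remaining tool mm [ 82.8 -35.5  10.1] rot deg [ 1.64  0.39 -0.1 ]
[0.69, -0.3, 0.08, 0.14, 0.03, -0.01]
[0.69, -0.29, 0.09, 0.14, 0.03, -0.01]
[0.69, -0.29, 0.09, 0.14, 0.03, -0.01]
```

Call:
carry_out --pt "0.7 -0.3 0.08 0.14 0.03 0" --pt "0.7 -0.3 0.09 0.14 0.03 0" --pt "0.65 -0.29 0.09 0.14 0.03 0" --pt "0 0 0 0 0 0"

```text
t: 2.6
eef_pos: [0.665, 0.0065, 0.1373]
ee_rot: [1.352, 1.569, 2.925]
force: [-0.3, -0.2, -0.9]
width: 0.0873
```

```bash
python3 plan.py .662 .003 .035 .036
```

```text
t 2.60 p [0.665  0.0065 0.1373] w 0.0873 F [-0.3 -0.2 -0.9] | remaining tool mm [102.3   2.8  -3.5] rot deg [ 0.15  0.02 -0.09]
[0.85, 0.02, -0.03, 0.01, 0.0, -0.01]
[0.85, 0.02, -0.03, 0.01, 0.0, -0.01]
[0.85, 0.02, -0.03, 0.01, 0.0, -0.01]
```

Call:
carry_out --pt "0.8 0.07 -0.09 0 0 0" --pt "0.7 0 0 0 0 0" --pt "0.6 0 0 0 0 0" --pt "0.3 0 0 0 0 0" --pt "0 0 0 0 0 0"

```text
t: 3.1
eef_pos: [0.6632, 0.0021, 0.0427]
ee_rot: [-1.532, 1.569, 0.042]
force: [0.1, -0.4, 0.1]
width: 0.0873
```

```bash
python3 plan.py .662 .003 .035 .036;python3 - <<'E'
from station import arm,cams
import cv2
f=cams.grab_frame('wrist');cv2.imwrite('pics/w2.png',f['pixels'][:,:,::-1])
f=cams.grab_frame('side');cv2.imwrite('pics/s2.png',cv2.resize(f['pixels'][100:330,130:430,::-1],None,fx=2.5,fy=2.5))
E
```

```text
t 3.10 p [0.6632 0.0021 0.0427] w 0.0873 F [ 0.1 -0.4  0.1] | remaining tool mm [7.7 1.2 0.9] rot deg [0.22 0.   0.11]
[0.19, 0.03, 0.02, 0.06, 0.0, 0.03]
```

View pics/w2.png

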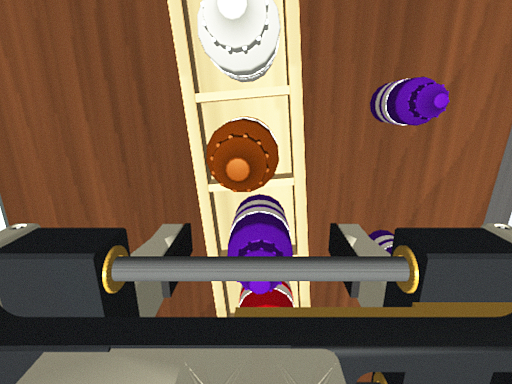

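View pics/s2.png

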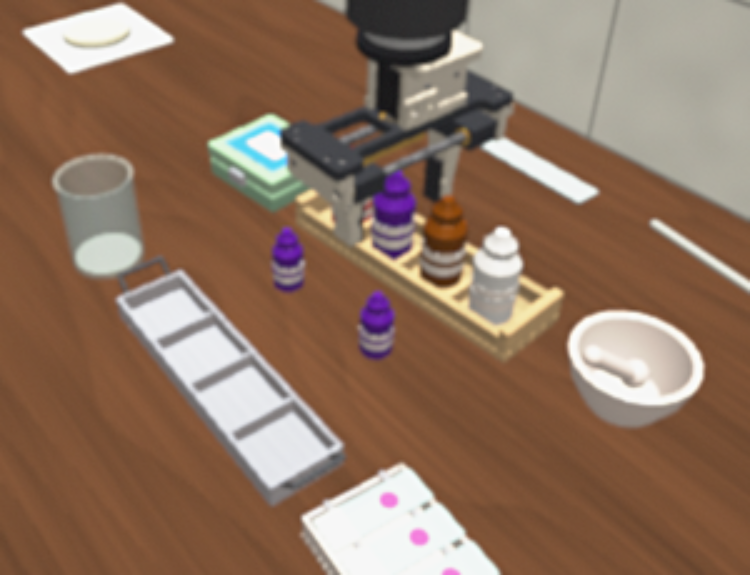

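Call:
carry_out --pt "0.2 0.03 0.02 0 0 0" --pt "0 0 0 0 0 0" --pt "0 0 0 0 0 0"

```text
t: 3.5
eef_pos: [0.6655, 0.0037, 0.0401]
ee_rot: [-1.408, 1.56, 0.167]
force: [-0.1, 0.0, 0.7]
width: 0.088
```

Call:
carry_out --pt "0 0 0 0 0 0" --pt "0 0 0 0 0 0" --pt "0 0 0 0 0 0" --pt "0 0 0 0 0 0" --pt "0 0 0 0 0 0" --hand 1 --newtons 20

```text
t: 4.0
eef_pos: [0.6662, 0.0039, 0.0416]
ee_rot: [-1.398, 1.558, 0.177]
force: [-0.5, -0.3, -0.4]
width: 0.0532
```

Call:
carry_out --pt "0 0 0 0 0 0" --pt "0 0 0 0 0 0" --pt "0 0 0 0 0 0"

```text
t: 4.3
eef_pos: [0.6659, 0.0038, 0.0415]
ee_rot: [-1.402, 1.558, 0.174]
force: [-0.3, 0.5, 1.2]
width: 0.0375
```

Call:
carry_out --pt "-0.5 0 0 0 0 0" --pt "-0.6 0 0 0 0 0" --pt "-0.6 0 0 0 0 0" --pt "-0.6 0 0 0 0 0" --pt "-0.4 0 0 0 0 0" --newtons 25

```text
t: 4.8
eef_pos: [0.6619, 0.0031, 0.1482]
ee_rot: [-1.41, 1.567, 0.165]
force: [0.3, 0.4, -1.1]
width: 0.0375
```

```bash
python3 plan.py .452 -.122 .15 .036;python3 - <<'E'
from station import arm,cams
import cv2
f=cams.grab_frame('side');cv2.imwrite('pics/s3.png',cv2.resize(f['pixels'][100:330,130:430,::-1],None,fx=2.5,fy=2.5))
E
```

```text
t 4.80 p [0.6619 0.0031 0.1482] w 0.0375 F [ 0.3  0.4 -1.1] | remaining tool mm [  -2.6  210.4 -124.2] rot deg [0.23 0.03 0.19]
[-0.01, 0.75, -0.44, 0.01, 0.0, 0.01]
[-0.01, 0.75, -0.44, 0.01, 0.0, 0.01]
[-0.01, 0.75, -0.44, 0.01, 0.0, 0.01]
[-0.01, 0.75, -0.44, 0.01, 0.0, 0.01]
[-0.01, 0.75, -0.45, 0.01, 0.0, 0.01]
[-0.01, 0.75, -0.45, 0.01, 0.0, 0.01]
[-0.01, 0.75, -0.45, 0.01, 0.0, 0.01]
```

View pics/s3.png

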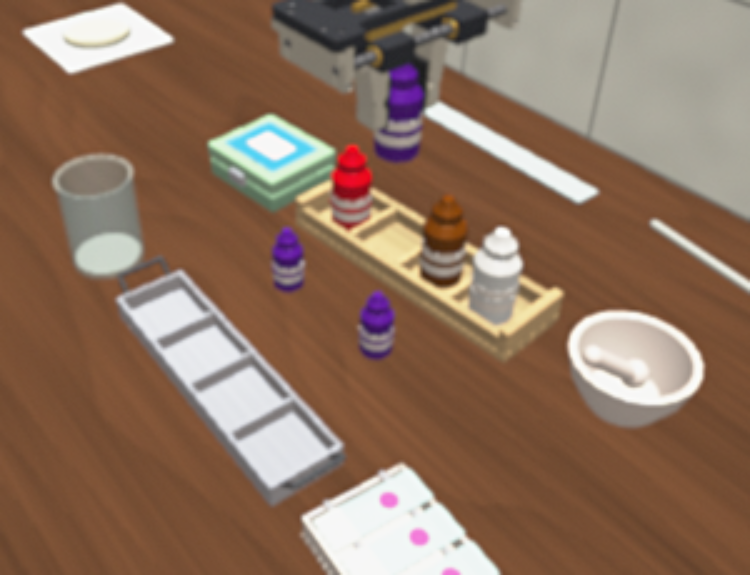

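Call:
carry_out --pt "-0.05 0.5 -0.3 0 0 0" --pt "-0.05 0.75 -0.45 0 0 0" --pt "-0.03 0.75 -0.45 0 0 0" --pt "-0.03 0.75 -0.45 0 0 0" --pt "-0.03 0.75 -0.45 0 0 0"

```text
t: 5.35
eef_pos: [0.5218, -0.0818, 0.1552]
ee_rot: [-1.403, 1.563, 0.175]
force: [-0.5, -1.4, -0.3]
width: 0.0372
```

```bash
python3 plan.py .452 -.122 .15 .036
```

```text
t 5.35 p [ 0.5218 -0.0818  0.1552] w 0.0372 F [-0.5 -1.4 -0.3] | remaining tool mm [  4.6  70.1 -39.7] rot deg [0.41 0.08 0.44]
[0.04, 0.58, -0.33, 0.03, 0.01, 0.04]
[0.04, 0.58, -0.33, 0.03, 0.01, 0.04]
[0.04, 0.58, -0.33, 0.03, 0.01, 0.04]
```

Call:
carry_out --pt "0.04 0.6 -0.34 0 0 0.05" --pt "0.04 0.6 -0.34 0 0 0.05" --pt "0.04 0.4 -0.25 0 0 0" --pt "0 0 0 0 0 0" --pt "0 0 0 0 0 0"

```text
t: 5.85
eef_pos: [0.4502, -0.1225, 0.1488]
ee_rot: [0.127, 1.568, 1.702]
force: [-0.7, 0.2, -2.2]
width: 0.0369
```

```bash
python3 plan.py .452 -.122 .05 .036
```

```text
t 5.85 p [ 0.4502 -0.1225  0.1488] w 0.0369 F [-0.7  0.2 -2.2] | remaining tool mm [98.8 -1.8  0.3] rot deg [ 0.23  0.14 -0.02]
[0.82, -0.01, 0.0, 0.02, 0.01, -0.0]
[0.82, -0.01, 0.0, 0.02, 0.01, -0.0]
[0.82, -0.01, 0.0, 0.02, 0.01, -0.0]
```

Call:
carry_out --pt "0.6 -0.04 0 0 0 0" --pt "0.6 0 0 0 0 0" --pt "0.55 0 0 0 0 0" --pt "0.4 0 0 0 0 0" --pt "0 0 0 0 0 0"

```text
t: 6.35
eef_pos: [0.4569, -0.1207, 0.0606]
ee_rot: [-1.066, 1.565, 0.51]
force: [0.2, -0.7, -1.4]
width: 0.0372
```

```bash
python3 plan.py .452 -.122 .037 .036;python3 - <<'E'
from station import arm,cams
import cv2
f=cams.grab_frame('side');cv2.imwrite('pics/s4.png',cv2.resize(f['pixels'][150:380,130:430,::-1],None,fx=2.5,fy=2.5))
E
```

```text
t 6.35 p [ 0.4569 -0.1207  0.0606] w 0.0372 F [ 0.2 -0.7 -1.4] | remaining tool mm [23.6  5.  -1.4] rot deg [0.33 0.15 0.27]
[0.59, 0.13, -0.03, 0.08, 0.04, 0.07]
```

View pics/s4.png

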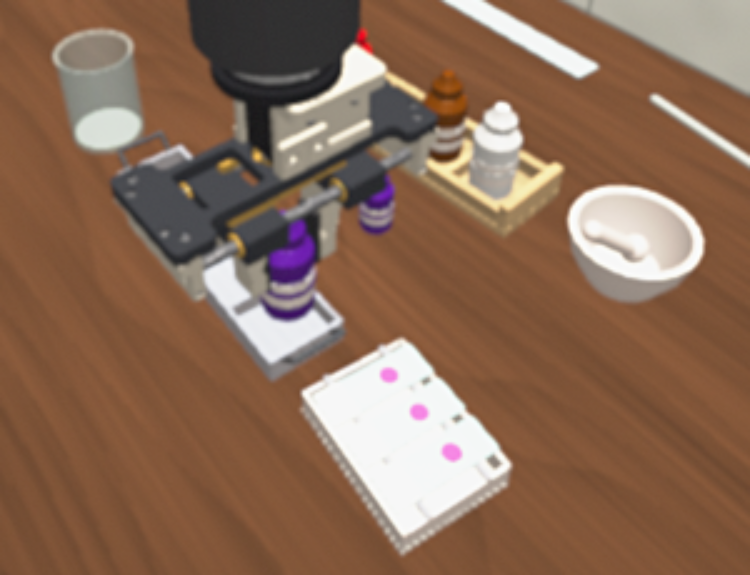

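Call:
carry_out --pt "0.3 0.13 -0.03 0.08 0.04 0.07" --pt "0.15 0 0 0 0 0" --pt "0 0 0 0 0 0"

```text
t: 6.7
eef_pos: [0.4543, -0.1214, 0.0439]
ee_rot: [-1.681, 1.567, -0.109]
force: [-0.0, -0.5, -0.0]
width: 0.0373
```

```bash
python3 plan.py .452 -.122 .037 .036
```

```text
t 6.70 p [ 0.4543 -0.1214  0.0439] w 0.0373 F [-0.  -0.5 -0. ] | remaining tool mm [ 6.9  2.3 -0.6] rot deg [ 0.06 -0.02  0.22]
[0.17, 0.06, -0.01, 0.01, -0.01, 0.06]
```

Call:
carry_out --pt "0.12 0.03 0 0 0 0.05" --pt "0.05 0 0 0 0 0" --pt "0 0 0 0 0 0"

```text
t: 7.0
eef_pos: [0.4536, -0.1214, 0.0374]
ee_rot: [-1.75, 1.569, -0.178]
force: [-0.7, -0.5, -0.7]
width: 0.0371
```

Call:
carry_out --pt "0.05 0 0 0 0 0" --pt "0 0 0 0 0 0"

```text
t: 7.2
eef_pos: [0.4542, -0.1216, 0.0366]
ee_rot: [-1.849, 1.568, -0.276]
force: [0.5, -0.8, -1.3]
width: 0.0371
```

```bash
python3 plan.py .452 -.122 .037 .036;python3 - <<'E'
from station import arm,cams
import cv2
f=cams.grab_frame('side');cv2.imwrite('pics/s5.png',cv2.resize(f['pixels'][210:310,200:330,::-1],None,fx=5.5,fy=5.5,interpolation=cv2.INTER_CUBIC))
E
```

```text
t 7.20 p [ 0.4542 -0.1216  0.0366] w 0.0371 F [ 0.5 -0.8 -1.3] | remaining tool mm [-0.4  2.2 -0.4] rot deg [ 0.11 -0.04  0.16]
[-0.01, 0.05, -0.01, 0.03, -0.01, 0.04]
```

View pics/s5.png

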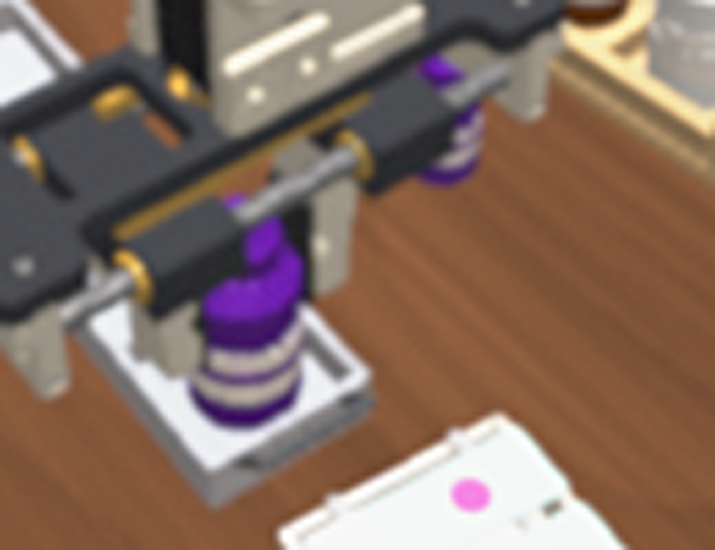

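Call:
carry_out --pt "0.08 0.03 0 0 0 0" --pt "0.04 0 0 0 0 0" --pt "0 0 0 0 0 0"

```text
t: 7.55
eef_pos: [0.4546, -0.1219, 0.0359]
ee_rot: [-1.849, 1.564, -0.274]
force: [-0.7, 0.2, -0.7]
width: 0.037
```

Call:
carry_out --pt "0.1 0.02 0 0 0 0.05" --pt "0.1 0 0 0 0 0.03"

```text
t: 7.75
eef_pos: [0.4551, -0.1225, 0.032]
ee_rot: [-2.364, 1.566, -0.786]
force: [-13.4, 3.3, 40.8]
width: 0.0377
```

Call:
carry_out --pt "0 0 0 0 0 0"

```text
t: 7.85
eef_pos: [0.4551, -0.1226, 0.0326]
ee_rot: [-2.307, 1.565, -0.729]
force: [-0.7, 0.2, -0.1]
width: 0.0376
```

Call:
carry_out --pt "0 0 0 0 0 0" --pt "0 0 0 0 0 0" --pt "0 0 0 0 0 0" --pt "0 0 0 0 0 0" --pt "0 0 0 0 0 0" --hand 0

```text
t: 8.35
eef_pos: [0.4555, -0.1225, 0.0319]
ee_rot: [-2.227, 1.565, -0.649]
force: [-0.4, -0.1, 0.0]
width: 0.0714
```

```bash
python3 plan.py .454 -.122 .15 .036;python3 - <<'E'
from station import arm,cams
import cv2
f=cams.grab_frame('side');cv2.imwrite('pics/s6.png',cv2.resize(f['pixels'][210:310,200:330,::-1],None,fx=5.5,fy=5.5,interpolation=cv2.INTER_CUBIC))
E
```

```text
t 8.35 p [ 0.4555 -0.1225  0.0319] w 0.0714 F [-0.4 -0.1  0. ] | remaining tool mm [-1.181e+02  9.000e-01  1.000e-01] rot deg [ 0.39 -0.2   0.26]
[-0.74, 0.01, 0.0, 0.02, -0.01, 0.02]
[-0.74, 0.01, 0.0, 0.02, -0.01, 0.02]
[-0.74, 0.01, 0.0, 0.02, -0.01, 0.02]
[-0.74, 0.01, 0.0, 0.02, -0.01, 0.02]
```

View pics/s6.png

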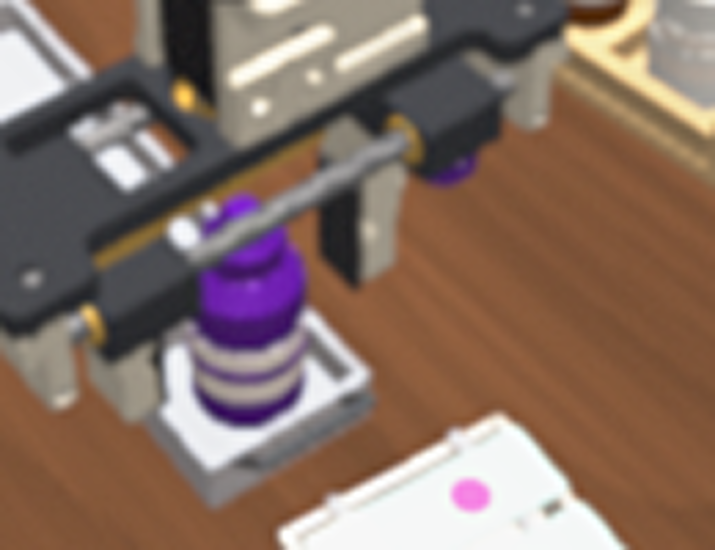

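Call:
carry_out --pt "-0.5 0 0 0 0 0" --pt "-0.8 0 0 0 0 0" --pt "-0.8 0 0 0 0 0" --pt "-0.7 0 0 0 0 0"

```text
t: 8.8
eef_pos: [0.4515, -0.1224, 0.1429]
ee_rot: [2.138, 1.563, -2.568]
force: [-0.1, 0.9, -0.2]
width: 0.0877
```

```bash
python3 plan.py .672 -.052 .15 .036
```

```text
t 8.80 p [ 0.4515 -0.1224  0.1429] w 0.0877 F [-0.1  0.9 -0.2] | remaining tool mm [  -9.  -220.8   69.1] rot deg [ 0.34 -0.25 -0.4 ]
[-0.03, -0.79, 0.25, 0.01, -0.01, -0.01]
[-0.03, -0.79, 0.25, 0.01, -0.01, -0.01]
[-0.03, -0.79, 0.25, 0.01, -0.01, -0.01]
[-0.03, -0.79, 0.25, 0.01, -0.01, -0.01]
[-0.03, -0.79, 0.25, 0.01, -0.01, -0.01]
[-0.03, -0.79, 0.25, 0.01, -0.01, -0.01]
[-0.03, -0.79, 0.25, 0.01, -0.01, -0.01]
```

Call:
carry_out --pt "-0.05 -0.8 0.25 0.02 0 0" --pt "-0.05 -0.8 0.25 0.02 0 0" --pt "-0.05 -0.8 0.25 0.02 -0.02 -0.02" --pt "-0.05 -0.8 0.25 0.02 -0.02 -0.02" --pt "-0.05 -0.8 0.25 0.02 -0.02 -0.02"

```text
t: 9.3
eef_pos: [0.6156, -0.0711, 0.1594]
ee_rot: [-1.334, 1.563, 0.234]
force: [-0.2, -0.6, -0.1]
width: 0.0879
```

```bash
python3 plan.py .672 -.052 .14 .036
```

```text
t 9.30 p [ 0.6156 -0.0711  0.1594] w 0.0879 F [-0.2 -0.6 -0.1] | remaining tool mm [ 19.8 -56.2  19.2] rot deg [-0.16  0.1   0.41]
[0.25, -0.7, 0.24, -0.02, 0.01, 0.05]
[0.24, -0.7, 0.24, -0.02, 0.01, 0.05]
```

Call:
carry_out --pt "0.25 -0.7 0.24 0 0 0.05" --pt "0.25 -0.6 0.2 0 0 0.05" --pt "0 0 0 0 0 0" --pt "0 0 0 0 0 0"

```text
t: 9.7
eef_pos: [0.6732, -0.0516, 0.1368]
ee_rot: [0.72, 1.569, 2.289]
force: [-0.8, -0.0, -0.0]
width: 0.0872
```

```bash
python3 plan.py .672 -.052 .036 .036
```

```text
t 9.70 p [ 0.6732 -0.0516  0.1368] w 0.0872 F [-0.8 -0.  -0. ] | remaining tool mm [100.8   1.1  -0.5] rot deg [-0.09  0.07 -0.06]
[0.84, 0.01, -0.0, -0.01, 0.01, -0.0]
[0.84, 0.01, -0.0, -0.01, 0.01, -0.0]
[0.84, 0.01, -0.0, -0.01, 0.01, -0.0]
```

Call:
carry_out --pt "0.8 0 0 0 0 0" --pt "0.7 0.02 0 0 0 0" --pt "0.6 0 0 0 0 0" --pt "0.4 0 0 0 0 0" --pt "0 0 0 0 0 0"

```text
t: 10.2
eef_pos: [0.67, -0.0527, 0.0365]
ee_rot: [-0.819, 1.568, 0.749]
force: [-0.1, -0.1, -0.0]
width: 0.0875
```

```bash
python3 plan.py .672 -.052 .036 .036
```

```text
t 10.20 p [ 0.67   -0.0527  0.0365] w 0.0875 F [-0.1 -0.1 -0. ] | remaining tool mm [ 0.5 -2.   0.7] rot deg [-0.14  0.1   0.1 ]
[0.01, -0.05, 0.02, -0.04, 0.02, 0.03]
```

Call:
carry_out --pt "0 -0.05 0 0 0 0" --pt "0 0 0 0 0 0" --pt "0 0 0 0 0 0" --pt "0 0 0 0 0 0" --pt "0 0 0 0 0 0" --hand 1

```text
t: 10.7
eef_pos: [0.6737, -0.053, 0.0418]
ee_rot: [-1.289, 1.563, 0.279]
force: [-0.2, -0.7, -0.2]
width: 0.0535
```

Call:
carry_out --pt "0 0 0 0 0 0" --pt "0 0 0 0 0 0" --pt "0 0 0 0 0 0" --pt "0 0 0 0 0 0"

```text
t: 11.1
eef_pos: [0.6739, -0.0529, 0.0426]
ee_rot: [-1.298, 1.562, 0.271]
force: [-0.3, 0.4, 0.4]
width: 0.0373
```

Call:
carry_out --pt "-0.5 0 0 0 0 0" --pt "-0.6 0 0 0 0 0" --pt "-0.6 0 0 0 0 0" --pt "-0.6 0 0 0 0 0" --pt "-0.4 0 0 0 0 0"

```text
t: 11.6
eef_pos: [0.6701, -0.0534, 0.1491]
ee_rot: [0.515, 1.569, 2.083]
force: [0.1, 0.5, -1.4]
width: 0.0371
```

```bash
python3 plan.py .4535 -.064 .15 .036
```

```text
t 11.60 p [ 0.6701 -0.0534  0.1491] w 0.0371 F [ 0.1  0.5 -1.4] | remaining tool mm [ -0.7 216.5 -11.2] rot deg [-0.17  0.08 -0.05]
[-0.0, 0.77, -0.04, -0.01, 0.0, -0.0]
[-0.0, 0.77, -0.04, -0.01, 0.0, -0.0]
[-0.0, 0.77, -0.04, -0.01, 0.0, -0.0]
[-0.0, 0.77, -0.04, -0.01, 0.0, -0.0]
[-0.0, 0.77, -0.04, -0.01, 0.0, -0.0]
[-0.0, 0.77, -0.04, -0.01, 0.0, -0.0]
[-0.0, 0.77, -0.04, -0.01, 0.0, -0.0]
```

Call:
carry_out --pt "-0.05 0.5 -0.04 0 0 0" --pt "-0.03 0.75 -0.04 0 0 0" --pt "-0.03 0.8 -0.04 0 0 0" --pt "-0.03 0.8 -0.04 0 0 0" --pt "-0.03 0.8 -0.04 0 0 0"

```text
t: 12.1
eef_pos: [0.5236, -0.0611, 0.1568]
ee_rot: [-1.18, 1.567, 0.388]
force: [-0.3, 0.8, -0.5]
width: 0.0371
```

```bash
python3 plan.py .4535 -.064 .145 .036
```

```text
t 12.10 p [ 0.5236 -0.0611  0.1568] w 0.0371 F [-0.3  0.8 -0.5] | remaining tool mm [11.5 70.1 -3.2] rot deg [-0.16  0.08  0.19]
[0.14, 0.88, -0.04, -0.02, 0.01, 0.02]
[0.15, 0.88, -0.04, -0.02, 0.01, 0.02]
```

Call:
carry_out --pt "0.1 0.7 -0.04 0 0 0" --pt "0.1 0.6 -0.04 0 0 0" --pt "0.05 0.35 0 0 0 0" --pt "0 0 0 0 0 0" --pt "0 0 0 0 0 0"

```text
t: 12.6
eef_pos: [0.4508, -0.0647, 0.1469]
ee_rot: [-1.011, 1.566, 0.557]
force: [-0.0, -0.5, 0.0]
width: 0.0373
```

```bash
python3 plan.py .4535 -.064 .05 .036
```

```text
t 12.60 p [ 0.4508 -0.0647  0.1469] w 0.0373 F [-0.  -0.5  0. ] | remaining tool mm [96.9 -2.3  0.4] rot deg [-0.17  0.15  0.25]
[0.81, -0.02, 0.0, -0.01, 0.01, 0.02]
[0.81, -0.02, 0.0, -0.01, 0.01, 0.02]
[0.81, -0.02, 0.01, -0.01, 0.01, 0.02]
```

Call:
carry_out --pt "0.6 0 0 0 0 0" --pt "0.6 0 0 0 0 0.05" --pt "0.55 0.03 0 0 0 0.05" --pt "0.5 0.03 0 0 0 0" --pt "0 0 0 0 0 0"

```text
t: 13.1
eef_pos: [0.4553, -0.0635, 0.0556]
ee_rot: [-0.791, 1.566, 0.778]
force: [-0.5, 0.4, -0.5]
width: 0.0371
```

```bash
python3 plan.py .4535 -.064 .038 .036
```

```text
t 13.10 p [ 0.4553 -0.0635  0.0556] w 0.0371 F [-0.5  0.4 -0.5] | remaining tool mm [17.6  1.9 -0.5] rot deg [-0.12  0.18  0.19]
[0.44, 0.05, -0.01, -0.03, 0.05, 0.05]
```

Call:
carry_out --pt "0.2 0.05 0 0 0.05 0.05" --pt "0.15 0 0 0 0 0" --pt "0 0 0 0 0 0" --pt "0 0 0 0 0 0"

```text
t: 13.5
eef_pos: [0.4563, -0.0631, 0.0423]
ee_rot: [-1.912, 1.569, -0.343]
force: [0.7, -0.2, -0.5]
width: 0.0373
```

Call:
carry_out --pt "0.1 0.03 0 0 0 0" --pt "0 0 0 0 0 0"

```text
t: 13.7
eef_pos: [0.4557, -0.0629, 0.039]
ee_rot: [-1.605, 1.567, -0.036]
force: [0.7, 0.1, -0.2]
width: 0.0372
```

Call:
carry_out --pt "0.08 0.03 0 0 0 0"

```text
t: 13.8
eef_pos: [0.4556, -0.0628, 0.0369]
ee_rot: [-1.602, 1.565, -0.031]
force: [-7.2, 1.8, 40.1]
width: 0.0374
```

Call:
carry_out --pt "0 0 0 0 0 0"

```text
t: 13.9
eef_pos: [0.4559, -0.0628, 0.0374]
ee_rot: [-1.586, 1.564, -0.015]
force: [0.1, -0.4, -1.0]
width: 0.0373
```

Call:
carry_out --pt "0 0 0 0 0 0" --pt "0 0 0 0 0 0" --pt "0 0 0 0 0 0" --pt "0 0 0 0 0 0" --pt "0 0 0 0 0 0" --hand 0

```text
t: 14.4
eef_pos: [0.456, -0.0627, 0.0376]
ee_rot: [-1.541, 1.563, 0.03]
force: [0.9, -0.0, -0.5]
width: 0.0714
```

```bash
python3 plan.py .454 -.063 .15 .036;python3 - <<'E'
from station import arm,cams
import cv2
f=cams.grab_frame('side');cv2.imwrite('pics/s7.png',cv2.resize(f['pixels'][180:310,180:340,::-1],None,fx=4.5,fy=4.5,interpolation=cv2.INTER_CUBIC))
E
```

```text
t 14.40 p [ 0.456  -0.0627  0.0376] w 0.0714 F [ 0.9 -0.  -0.5] | remaining tool mm [-112.4    1.1   -0.2] rot deg [-0.    0.01  0.46]
[-0.7, 0.01, -0.0, -0.0, 0.0, 0.03]
[-0.7, 0.01, -0.0, -0.0, 0.0, 0.03]
[-0.7, 0.01, -0.0, -0.0, 0.0, 0.03]
[-0.7, 0.01, -0.0, -0.0, 0.0, 0.03]
```

View pics/s7.png

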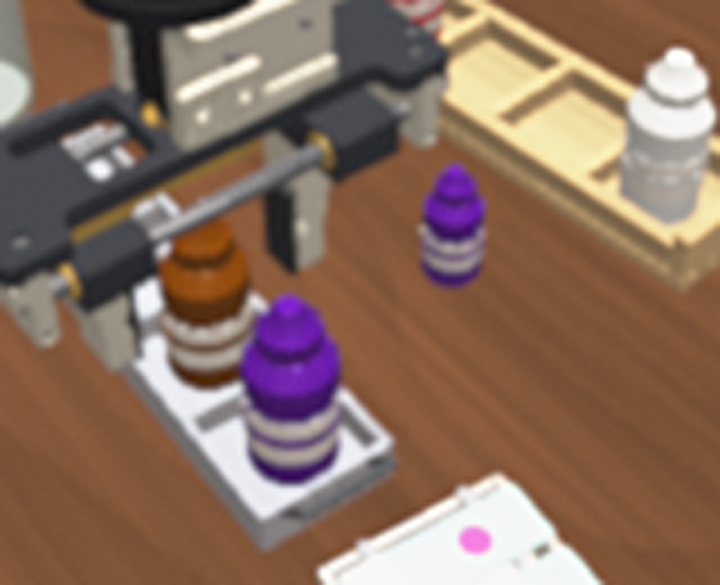

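Violet and brown both stand in their pockets. Lift and go for white.

Call:
carry_out --pt "-0.5 0 0 0 0 0" --pt "-0.8 0 0 0 0 0.03" --pt "-0.8 0 0 0 0 0.03" --pt "-0.7 0 0 0 0 0"

```text
t: 14.85
eef_pos: [0.4519, -0.0635, 0.1489]
ee_rot: [1.885, 1.563, -2.828]
force: [1.0, 1.0, 0.9]
width: 0.0877
```

```bash
python3 plan.py .673 -.1105 .15 .036
```

```text
t 14.85 p [ 0.4519 -0.0635  0.1489] w 0.0877 F [1.  1.  0.9] | remaining tool mm [  -2.6 -221.1  -46.8] rot deg [-0.04 -0.13 -0.4 ]
[-0.01, -0.79, -0.17, -0.0, -0.0, -0.01]
[-0.01, -0.79, -0.17, -0.0, -0.0, -0.01]
[-0.01, -0.79, -0.17, -0.0, -0.0, -0.01]
[-0.01, -0.79, -0.17, -0.0, -0.0, -0.01]
[-0.01, -0.79, -0.17, -0.0, -0.0, -0.01]
[-0.01, -0.79, -0.17, -0.0, -0.0, -0.01]
[-0.0, -0.79, -0.17, -0.0, -0.0, -0.01]
```

Call:
carry_out --pt "0 -0.8 -0.17 0 0 -0.02" --pt "0 -0.8 -0.17 0 0 -0.02" --pt "0 -0.8 -0.17 0 0 -0.02" --pt "0 -0.8 -0.17 0 0 -0.02" --pt "0 -0.8 -0.17 0 0 -0.02"

```text
t: 15.35
eef_pos: [0.617, -0.0977, 0.1565]
ee_rot: [-1.51, 1.559, 0.063]
force: [0.4, -0.6, 0.3]
width: 0.0877
```

```bash
python3 plan.py .673 -.1105 .14 .036
```

```text
t 15.35 p [ 0.617  -0.0977  0.1565] w 0.0877 F [ 0.4 -0.6  0.3] | remaining tool mm [ 17.1 -55.8 -12.9] rot deg [0.1  0.04 0.67]
[0.21, -0.7, -0.16, 0.01, 0.01, 0.08]
[0.21, -0.7, -0.16, 0.01, 0.01, 0.08]
```

Call:
carry_out --pt "0.25 -0.7 -0.16 0 0 0.08" --pt "0.2 -0.6 -0.14 0 0 0.05" --pt "0 0 0 0 0 0" --pt "0 0 0 0 0 0"

```text
t: 15.75
eef_pos: [0.6741, -0.1114, 0.1354]
ee_rot: [-0.63, 1.571, 0.941]
force: [-0.2, 0.4, 0.2]
width: 0.0878
```

```bash
python3 plan.py .673 -.1105 .036 .036
```

```text
t 15.75 p [ 0.6741 -0.1114  0.1354] w 0.0878 F [-0.2  0.4  0.2] | remaining tool mm [99.4  1.1  0.9] rot deg [0.02 0.01 0.  ]
[0.83, 0.01, 0.01, 0.0, 0.0, 0.0]
[0.83, 0.01, 0.01, 0.0, 0.0, 0.0]
[0.83, 0.01, 0.01, 0.0, 0.0, 0.0]
```

Call:
carry_out --pt "0.8 0 0 0 0 0" --pt "0.7 0 0.02 0 0 0" --pt "0.6 0 0 0 0 0" --pt "0.4 0 0 0 0 0" --pt "0 0 0 0 0 0"

```text
t: 16.25
eef_pos: [0.6718, -0.1097, 0.0352]
ee_rot: [-1.398, 1.568, 0.174]
force: [0.6, 0.1, 0.8]
width: 0.088
```

```bash
python3 plan.py .673 -.1105 .036 .036
```

```text
t 16.25 p [ 0.6718 -0.1097  0.0352] w 0.0880 F [0.6 0.1 0.8] | remaining tool mm [-0.8 -1.2 -0.8] rot deg [0.06 0.03 0.18]
[-0.02, -0.03, -0.02, 0.01, 0.01, 0.04]
```

Call:
carry_out --pt "0.04 0 -0.02 0 0 0" --pt "0 0 0 0 0 0" --pt "0 0 0 0 0 0" --pt "0 0 0 0 0 0" --pt "0 0 0 0 0 0" --hand 1

```text
t: 16.75
eef_pos: [0.6733, -0.1101, 0.0388]
ee_rot: [-1.501, 1.562, 0.072]
force: [0.2, -0.1, 0.4]
width: 0.053
```

Call:
carry_out --pt "0 0 0 0 0 0" --pt "0 0 0 0 0 0" --pt "0 0 0 0 0 0" --pt "0 0 0 0 0 0"

```text
t: 17.15
eef_pos: [0.6737, -0.1101, 0.0396]
ee_rot: [-1.499, 1.56, 0.074]
force: [0.1, -0.3, 0.1]
width: 0.0371
```

Call:
carry_out --pt "-0.5 0 0 0 0 0" --pt "-0.6 0 0 0 0 0" --pt "-0.6 0 0 0 0 0" --pt "-0.6 0 0 0 0 0" --pt "-0.4 0 0 0 0 0"

```text
t: 17.65
eef_pos: [0.6695, -0.1102, 0.1459]
ee_rot: [-0.298, 1.57, 1.274]
force: [0.0, 0.9, -0.6]
width: 0.0369
```

```bash
python3 plan.py .4545 -.006 .15 .036
```

```text
t 17.65 p [ 0.6695 -0.1102  0.1459] w 0.0369 F [ 0.   0.9 -0.6] | remaining tool mm [ -4.1 214.9 104.5] rot deg [0.06 0.04 0.01]
[-0.01, 0.77, 0.37, 0.0, 0.0, 0.0]
[-0.01, 0.77, 0.37, 0.0, 0.0, 0.0]
[-0.01, 0.77, 0.37, 0.0, 0.0, 0.0]
[-0.01, 0.77, 0.37, 0.0, 0.0, 0.0]
[-0.01, 0.77, 0.37, 0.0, 0.0, 0.0]
[-0.01, 0.77, 0.37, 0.0, 0.0, 0.0]
[-0.01, 0.77, 0.37, 0.0, 0.0, 0.0]
```

Call:
carry_out --pt "-0.08 0.5 0.24 0 0 0" --pt "-0.03 0.75 0.37 0 0 0" --pt "-0.03 0.78 0.37 0 0 0" --pt "-0.03 0.78 0.37 0 0 0" --pt "-0.03 0.78 0.37 0 0 0"

```text
t: 18.15
eef_pos: [0.5251, -0.0414, 0.1545]
ee_rot: [-1.529, 1.567, 0.04]
force: [0.1, 0.2, -0.4]
width: 0.0373
```

```bash
python3 plan.py .4545 -.006 .145 .036
```

```text
t 18.15 p [ 0.5251 -0.0414  0.1545] w 0.0373 F [ 0.1  0.2 -0.4] | remaining tool mm [ 9.2 70.7 35.2] rot deg [-0.12  0.01  0.21]
[0.08, 0.59, 0.29, -0.01, 0.0, 0.02]
[0.08, 0.59, 0.29, -0.01, 0.0, 0.02]
[0.08, 0.59, 0.29, -0.01, 0.0, 0.02]
```

Call:
carry_out --pt "0.08 0.65 0.34 0 0 0" --pt "0.08 0.6 0.34 0 0 0" --pt "0.05 0.38 0.22 0 0 0" --pt "0 0 0 0 0 0" --pt "0 0 0 0 0 0"

```text
t: 18.65
eef_pos: [0.4532, -0.0034, 0.1461]
ee_rot: [-1.191, 1.566, 0.379]
force: [0.8, 0.3, -0.7]
width: 0.0375
```

```bash
python3 plan.py .4545 -.006 .05 .036
```

```text
t 18.65 p [ 0.4532 -0.0034  0.1461] w 0.0375 F [ 0.8  0.3 -0.7] | remaining tool mm [96.1 -0.9 -2.8] rot deg [0.   0.1  0.25]
[0.8, -0.01, -0.02, 0.0, 0.01, 0.02]
[0.8, -0.01, -0.02, 0.0, 0.01, 0.02]
[0.8, -0.01, -0.02, 0.0, 0.01, 0.02]
```

Call:
carry_out --pt "0.6 0.03 -0.05 0 0 0.05" --pt "0.6 0.03 0 0 0 0.05" --pt "0.55 0.03 0 0 0 0" --pt "0.5 0.03 0 0 0 0" --pt "0 0 0 0 0 0"

```text
t: 19.15
eef_pos: [0.4537, -0.0057, 0.0547]
ee_rot: [-0.691, 1.567, 0.878]
force: [0.1, -0.1, -1.3]
width: 0.037
```

```bash
python3 plan.py .4545 -.006 .0355 .036
```

```text
t 19.15 p [ 0.4537 -0.0057  0.0547] w 0.0370 F [ 0.1 -0.1 -1.3] | remaining tool mm [19.2 -0.7 -0.3] rot deg [-0.06  0.16  0.13]
[0.48, -0.02, -0.01, -0.02, 0.04, 0.03]
```

Call:
carry_out --pt "0.2 0 0 0 0.04 0.03" --pt "0.2 0 0 0 0 0" --pt "0 0 0 0 0 0" --pt "0 0 0 0 0 0"

```text
t: 19.55
eef_pos: [0.4566, -0.0057, 0.0391]
ee_rot: [-1.605, 1.569, -0.035]
force: [0.3, 0.4, -0.7]
width: 0.037
```

Call:
carry_out --pt "0.07 0 0 0 0 0" --pt "0 0 0 0 0 0"

```text
t: 19.75
eef_pos: [0.4573, -0.0055, 0.037]
ee_rot: [-1.414, 1.567, 0.155]
force: [0.2, 0.6, -0.9]
width: 0.0371
```

Call:
carry_out --pt "0.05 0.02 0 0 0 0"

```text
t: 19.85
eef_pos: [0.4569, -0.0053, 0.0354]
ee_rot: [-1.376, 1.566, 0.194]
force: [0.1, 0.3, -1.1]
width: 0.0369
```

Call:
carry_out --pt "0.02 0 0 0 0 0"

```text
t: 19.95
eef_pos: [0.4568, -0.0052, 0.0347]
ee_rot: [-1.354, 1.565, 0.216]
force: [-0.1, -0.9, -1.4]
width: 0.0371
```

Call:
carry_out --pt "0.03 0 0 0 0 0"

```text
t: 20.05
eef_pos: [0.4569, -0.0053, 0.0344]
ee_rot: [-1.431, 1.565, 0.139]
force: [-9.5, 1.6, 29.8]
width: 0.0369
```

Contact at the predicted height. Release.

Call:
carry_out --pt "0 0 0 0 0 0"

```text
t: 20.15
eef_pos: [0.457, -0.0052, 0.0348]
ee_rot: [-1.424, 1.565, 0.146]
force: [-0.4, 0.6, -1.0]
width: 0.0374
```

Call:
carry_out --pt "0 0 0 0 0 0" --pt "0 0 0 0 0 0" --pt "0 0 0 0 0 0" --pt "0 0 0 0 0 0" --pt "0 0 0 0 0 0" --hand 0

```text
t: 20.65
eef_pos: [0.4574, -0.0051, 0.035]
ee_rot: [-1.405, 1.564, 0.166]
force: [-0.5, -0.9, -0.7]
width: 0.0718
```

Call:
carry_out --pt "-0.5 0 0 0 0 0" --pt "-0.8 0 0 0 0 0.03" --pt "-0.8 0 0 0 0 0.03" --pt "-0.8 0 0 0 0 0"

```text
t: 21.05
eef_pos: [0.4533, -0.0065, 0.1499]
ee_rot: [1.898, 1.562, -2.815]
force: [1.8, 1.2, -0.5]
width: 0.0875
```

```bash
python3 plan.py .658 .056 .15 .036;python3 - <<'E'
from station import arm,cams
import cv2
f=cams.grab_frame('side');cv2.imwrite('pics/s8.png',cv2.resize(f['pixels'][130:310,150:370,::-1],None,fx=3.4,fy=3.4,interpolation=cv2.INTER_CUBIC))
E
```

```text
t 21.05 p [ 0.4533 -0.0065  0.1499] w 0.0875 F [ 1.8  1.2 -0.5] | remaining tool mm [  -2.  -204.7   62.6] rot deg [-0.04 -0.17 -0.5 ]
[-0.01, -0.85, 0.26, -0.0, -0.01, -0.02]
[-0.01, -0.85, 0.26, -0.0, -0.01, -0.02]
[-0.01, -0.85, 0.26, -0.0, -0.01, -0.02]
[-0.0, -0.85, 0.26, -0.0, -0.01, -0.02]
[-0.0, -0.85, 0.26, -0.0, -0.01, -0.02]
[-0.0, -0.85, 0.26, -0.0, -0.01, -0.02]
```

View pics/s8.png

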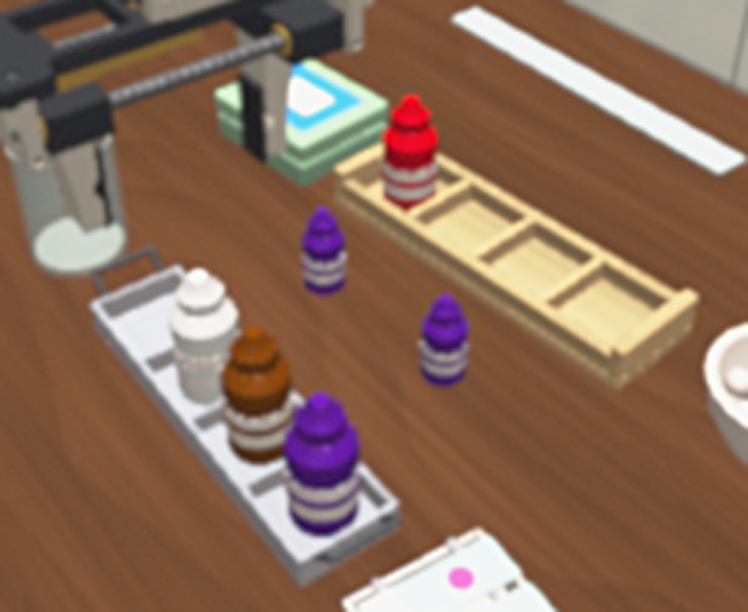

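Three in place, upright. Now red.

Call:
carry_out --pt "0 -0.85 0.26 0 0 -0.02" --pt "0 -0.85 0.26 0 0 -0.02" --pt "0 -0.85 0.26 0 0 0" --pt "0 -0.85 0.26 0 0 0" --pt "0 -0.75 0.24 0 0 0"

```text
t: 21.6
eef_pos: [0.6261, 0.0464, 0.1598]
ee_rot: [-1.325, 1.561, 0.246]
force: [0.5, -0.1, -0.3]
width: 0.0877
```

```bash
python3 plan.py .6585 .056 .14 .036
```

```text
t 21.60 p [0.6261 0.0464 0.1598] w 0.0877 F [ 0.5 -0.1 -0.3] | remaining tool mm [ 20.1 -32.2   9.5] rot deg [0.01 0.13 0.52]
[0.25, -0.4, 0.12, 0.0, 0.02, 0.07]
[0.25, -0.4, 0.12, 0.0, 0.02, 0.07]
```

Call:
carry_out --pt "0.25 -0.4 0.12 0 0 0.07" --pt "0.2 -0.35 0.1 0 0 0.04" --pt "0 0 0 0 0 0" --pt "0 0 0 0 0 0"

```text
t: 22.0
eef_pos: [0.6606, 0.0566, 0.1378]
ee_rot: [0.767, 1.569, 2.338]
force: [-0.5, 0.8, -0.5]
width: 0.0876
```

```bash
python3 plan.py .6585 .056 .036 .036
```

```text
t 22.00 p [0.6606 0.0566 0.1378] w 0.0876 F [-0.5  0.8 -0.5] | remaining tool mm [101.8   2.   -0.7] rot deg [ 0.01  0.06 -0.06]
[0.85, 0.02, -0.01, 0.0, 0.0, -0.0]
[0.85, 0.02, -0.01, 0.0, 0.0, -0.0]
[0.85, 0.02, -0.01, 0.0, 0.0, -0.0]
```

Call:
carry_out --pt "0.8 0.03 0 0 0 0" --pt "0.7 0 0 0 0 0" --pt "0.6 0 0 0 0 0" --pt "0.45 0 0 0 0 0" --pt "0 0 0 0 0 0"

```text
t: 22.5
eef_pos: [0.6578, 0.0561, 0.0361]
ee_rot: [-0.933, 1.567, 0.638]
force: [-0.6, -0.6, 0.0]
width: 0.0873
```

```bash
python3 plan.py .6585 .056 .036 .036
```

```text
t 22.50 p [0.6578 0.0561 0.0361] w 0.0873 F [-0.6 -0.6  0. ] | remaining tool mm [ 0.1 -0.7 -0.1] rot deg [0.01 0.14 0.2 ]
[0.0, -0.02, -0.0, 0.0, 0.04, 0.05]
```

Call:
carry_out --pt "0.05 0 0 0 0 0" --pt "0 0 0 0 0 0" --pt "0 0 0 0 0 0" --pt "0 0 0 0 0 0" --pt "0 0 0 0 0 0" --hand 1

```text
t: 23.0
eef_pos: [0.6595, 0.0566, 0.0394]
ee_rot: [-1.16, 1.56, 0.412]
force: [-0.1, -0.5, 0.1]
width: 0.0533
```

Call:
carry_out --pt "0 0 0 0 0 0" --pt "0 0 0 0 0 0" --pt "0 0 0 0 0 0" --pt "0 0 0 0 0 0"

```text
t: 23.4
eef_pos: [0.6598, 0.0567, 0.0402]
ee_rot: [-1.162, 1.559, 0.41]
force: [-0.0, 0.3, -0.3]
width: 0.0372
```

Call:
carry_out --pt "-0.5 0 0 0 0 0" --pt "-0.6 0 0 0 0 0" --pt "-0.6 0 0 0 0 0" --pt "-0.6 0 0 0 0 0" --pt "-0.5 0 0 0 0 0"

```text
t: 23.9
eef_pos: [0.6556, 0.0553, 0.1505]
ee_rot: [-0.447, 1.569, 1.124]
force: [1.1, 0.3, -0.3]
width: 0.037
```

```bash
python3 plan.py .4565 .052 .15 .036
```

```text
t 23.90 p [0.6556 0.0553 0.1505] w 0.0370 F [ 1.1  0.3 -0.3] | remaining tool mm [  0.3 199.1  -3.3] rot deg [-0.01  0.1   0.05]
[0.0, 0.83, -0.01, -0.0, 0.0, 0.0]
[0.0, 0.83, -0.01, -0.0, 0.0, 0.0]
[0.0, 0.83, -0.01, -0.0, 0.0, 0.0]
[0.0, 0.83, -0.01, -0.0, 0.0, 0.0]
[0.0, 0.83, -0.01, -0.0, 0.0, 0.0]
[0.0, 0.83, -0.01, -0.0, 0.0, 0.0]
```

Contact expected at TCP z ≈ 0.035.

Call:
carry_out --pt "-0.05 0.5 0 0 0 0" --pt "-0.03 0.75 0 0 0 0" --pt "-0.03 0.8 0 0 0 0" --pt "-0.03 0.8 0 0 0 0" --pt "-0.03 0.7 0 0 0 0"

```text
t: 24.4
eef_pos: [0.5134, 0.0553, 0.1589]
ee_rot: [-1.162, 1.564, 0.408]
force: [0.2, 0.2, -0.5]
width: 0.0374
```

```bash
python3 plan.py .4565 .052 .145 .036
```

```text
t 24.40 p [0.5134 0.0553 0.1589] w 0.0374 F [ 0.2  0.2 -0.5] | remaining tool mm [13.5 57.  -3.4] rot deg [-0.08  0.15  0.35]
[0.17, 0.71, -0.04, -0.01, 0.02, 0.04]
[0.17, 0.71, -0.04, -0.01, 0.02, 0.04]
```

Call:
carry_out --pt "0.12 0.55 -0.04 0 0 0.03" --pt "0.1 0.5 -0.04 0 0 0" --pt "0.05 0.25 0 0 0 0" --pt "0 0 0 0 0 0" --pt "0 0 0 0 0 0"

```text
t: 24.9
eef_pos: [0.457, 0.0519, 0.1487]
ee_rot: [-0.952, 1.564, 0.619]
force: [-0.0, 1.2, -0.4]
width: 0.037
```

```bash
python3 plan.py .4565 .052 .055 .036
```

```text
t 24.90 p [0.457  0.0519 0.1487] w 0.0370 F [-0.   1.2 -0.4] | remaining tool mm [93.7  1.1 -0.3] rot deg [0.01 0.24 0.34]
[0.78, 0.01, -0.0, 0.0, 0.02, 0.03]
[0.78, 0.01, -0.0, 0.0, 0.02, 0.03]
[0.78, 0.01, -0.0, 0.0, 0.02, 0.03]
```

Call:
carry_out --pt "0.6 0.05 0 0 0.03 0.05" --pt "0.6 0.05 0 0 0.03 0.05" --pt "0.55 0.04 0 0 0 0" --pt "0.5 0.04 0 0 0 0" --pt "0 0 0 0 0 0"

```text
t: 25.4
eef_pos: [0.4573, 0.0543, 0.0573]
ee_rot: [-1.277, 1.566, 0.294]
force: [0.1, -0.5, -1.1]
width: 0.0371
```

```bash
python3 plan.py .4565 .052 .036 .036
```

```text
t 25.40 p [0.4573 0.0543 0.0573] w 0.0371 F [ 0.1 -0.5 -1.1] | remaining tool mm [21.3  0.9 -2.3] rot deg [0.03 0.08 0.25]
[0.53, 0.02, -0.06, 0.01, 0.02, 0.06]
```

Call:
carry_out --pt "0.25 0.02 -0.06 0 0 0.06" --pt "0.2 0 0 0 0 0" --pt "0 0 0 0 0 0" --pt "0 0 0 0 0 0"

```text
t: 25.8
eef_pos: [0.4597, 0.0525, 0.0395]
ee_rot: [-0.885, 1.568, 0.687]
force: [0.3, -0.3, -0.1]
width: 0.0371
```

Call:
carry_out --pt "0.06 0 0 0 0 0" --pt "0 0 0 0 0 0"

```text
t: 26.0
eef_pos: [0.4604, 0.0529, 0.0378]
ee_rot: [-0.966, 1.566, 0.605]
force: [-0.1, 0.0, -0.1]
width: 0.0371
```

Call:
carry_out --pt "0.05 0.07 0 0 0 0"

```text
t: 26.1
eef_pos: [0.4582, 0.0532, 0.0363]
ee_rot: [-1.009, 1.565, 0.563]
force: [-0.5, 0.3, -0.9]
width: 0.0371
```

Call:
carry_out --pt "0.02 0.04 0 0 0 0"

```text
t: 26.2
eef_pos: [0.4563, 0.0531, 0.0354]
ee_rot: [-0.996, 1.565, 0.576]
force: [-0.2, -0.0, -0.4]
width: 0.0372
```

Call:
carry_out --pt "0.02 0 0 0 0 0"

```text
t: 26.3
eef_pos: [0.4561, 0.0531, 0.0351]
ee_rot: [-1.027, 1.565, 0.545]
force: [-4.2, 0.1, 16.1]
width: 0.0378
```

Contact, 16 N, at the expected height. Release and lift.

Call:
carry_out --pt "0 0 0 0 0 0"

```text
t: 26.4
eef_pos: [0.4561, 0.0532, 0.0353]
ee_rot: [-1.035, 1.564, 0.538]
force: [0.1, -0.6, -1.1]
width: 0.0373
```

Call:
carry_out --pt "0 0 0 0 0 0" --pt "0 0 0 0 0 0" --pt "0 0 0 0 0 0" --pt "0 0 0 0 0 0" --pt "0 0 0 0 0 0" --hand 0

```text
t: 26.9
eef_pos: [0.4562, 0.0534, 0.0354]
ee_rot: [-1.038, 1.564, 0.534]
force: [0.1, 0.5, 0.2]
width: 0.0718
```

Call:
carry_out --pt "-0.5 0 0 0 0 0" --pt "-0.8 0 0 0 0 0" --pt "-0.8 0 0 0 0 0" --pt "-0.8 0 0 0 0 0" --pt "-0.8 0 0 0 0 0"

```text
t: 27.4
eef_pos: [0.452, 0.0511, 0.1837]
ee_rot: [1.957, 1.566, -2.755]
force: [0.1, 0.3, -0.3]
width: 0.0876
```

Call:
carry_out --pt "-0.3 -0.7 0.5 0 0 0" --pt "-0.3 -0.7 0.5 0 0 0" --pt "0 -0.8 0.5 0 0 0" --pt "0 -0.8 0.5 0 0 0" --pt "0 0 0 0 0 0"

```text
t: 27.9
eef_pos: [0.5779, 0.1345, 0.216]
ee_rot: [-1.015, 1.563, 0.557]
force: [-1.0, -0.3, -0.5]
width: 0.0878
```

Run:
```python
from station import arm,cams
import cv2
for n,(a,b,c,d) in(('side',(130,310,150,370)),('top',(115,275,160,400))):
    f=cams.grab_frame(n);cv2.imwrite(f'pics/{n}9.png',cv2.resize(f['pixels'][a:b,c:d,::-1],None,fx=3.3,fy=3.3,interpolation=cv2.INTER_CUBIC))
print(arm.get_state()['t'],arm.get_state()['eef_pos'],arm.get_state()['width'])
```

```text
28.0 [0.57492656 0.1327359  0.21588621] 0.08790952789703031
```

View pics/side9.png

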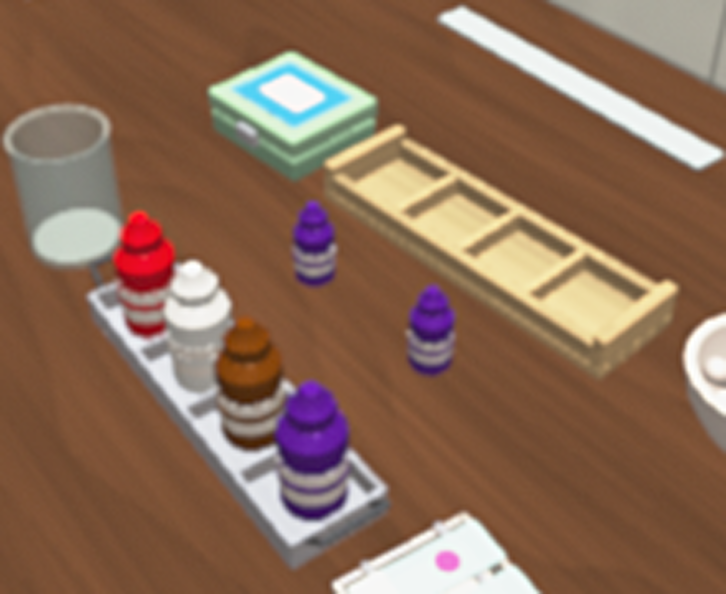

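View pics/top9.png

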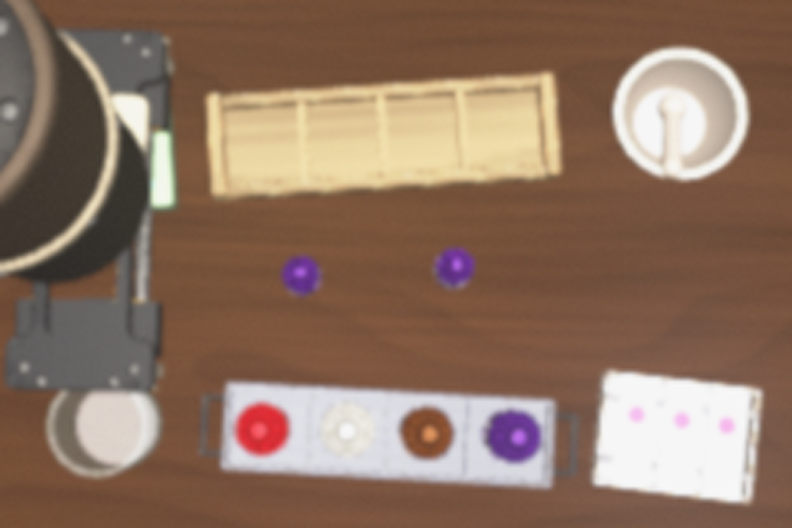

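```bash
python3 -c "
from station import arm
print(arm.job_done())"
```

```text
the job is handed in; nothing more can be done
None
```

All four bottles are in the steel rack, one per pocket. Counting from the end beside the tray, the order is violet, brown, white, red. I handed the job in at about 28 s, with the gripper open and clear of everything.

- **Violet:** three violet bottles were in view, and I used the one in the wooden rack because it was clearly the largest. The two small ones between the racks were not touched.
- **Final pictures:** the last side and top views show each bottle upright and inside its pocket. The beaker and mortar look unmoved. The slide box looks unmoved in the side view, but the gripper hid most of it in the top view.
- **Seating:** brown, white and red touched the pocket floor at the height I predicted. Violet touched a few millimetres lower than predicted, probably because it slipped slightly in the fingers.
- **Contact force:** setting down was firmer than I intended. The wrist force briefly read about 41 N for violet, 40 N for brown, 30 N for white and 16 N for red. Each push went through the gripped bottle, not the arm or gripper body, and stayed well under the 120 N wrist limit. The violet and brown peaks are right at 40 N, which is the limit for the arm or gripper's body pressing on something.

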